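# Stack spacer plate and circuit board on the standoff posts

## Robot

A 6-joint arm with a two-finger parallel gripper is mounted at the origin on the work surface; the furniture and walls round the work are solid. World frame = base frame: x ahead of the robot, y to its left, z up, the work surface at z = 0. Lengths are in mm, angles in rad, forces in N, time in s.
With the tool pointing down it reaches from about 275 to 1000 mm from the base axis. Payload 8.4 kg.
Tool frame: the origin (TCP) lies midway between the tips of the shut fingers; the grasp point (between the pads) lies 19 mm behind it; z points along the fingers, y is the line along which they close (so a half turn about z gives the same grasp; the last joint's range is limited). The gripper opens to 85 mm and grips with 20 to 120 N. Pads are 22 mm wide; open, the fingers measure 114 mm over their backs; the gripper's body (76 mm by 85 mm) begins 54 mm behind the grasp point. The pads swing forward as they close: fully open they stand 13 mm farther back than shut.
Start: joints at [-1.217, 0.353, 1.633, -0, 1.155, -0.002], TCP at [217.711, -585.858, 231.281] pointing down, gripper open.
Joint ranges: [-2.63, 2.63], [-0.92, 2.1], [0.06, 2.66], [-1.3, 4.44], [0, 2.69], [-3.02, 3.02]. Speed limits (rad/s): [2.22, 2.22, 2.79, 3.14, 3.14, 3.14].

## Interface

Orientations are given as [roll, pitch, yaw] about the fixed x, y, z axes, in that order (R = Rz(yaw) Ry(pitch) Rx(roll)).
In Python, from rig import r, imaging gives the robot as it stands. The module is installed in compiled form; this text tells all that it offers.
- The arm moves only by the tool arm_command, never from a script. Its argument "deltas" is a list of rows, each an object of numbers: "hand": the finger opening in mm, from 0 to 85.4; "tx", "ty", "tz": the shift along the tool's x, y, z in mm; "wx", "wy", "wz": the turn, a rotation vector about the tool's x, y, z in rad. A call has 1 to 8 rows; each row shifts and turns the commanded pose from where the row before left it, along the tool's axes as they then stand; what a row does not reach is not made up. A row lasts 1/8 s, in which the tool goes at most 62.5 mm and 10.7 degrees, less where a joint would pass 70% of its speed; a pose out of reach is approached as far as the arm can. A call with a gripper value outside its range is refused whole. The fingers move at their own pace and stop on an object; "squeeze" is the grip in N (left out, the last holds). Time passes only in rows, so rows that do not move let the fingers close. It gives the time, the measured TCP pose, the force, the opening and the grip force at its end, in the units of the state.
- r.sense(): the state, without advancing time (a new reading comes with each control period).
- imaging.grab_frame(name): name is "scene" or "top" or "wrist"; returns a dict with "image" (420x560x3 uint8, red, green, blue), "mtx" (3x3 intrinsics, pixels), "world_to_cam" (4x4, takes a point from world to camera coordinates). Camera axes: x right, y up, looking along -z (the intrinsics and any distortion apply to the point x, -y, -z); pixel columns grow to the right and rows downward; lengths in mm; the calibration is good to about 2 mm. A picture is of the moment at which its call begins. There is no depth.
- r.sign_off(): hands the job in; it is judged then, once.
The state is a dict: "clock": time; "qpos": joint angles; "qvel": joint speeds; "joint_efforts": joint torques, N m; "eef_pos": TCP position; "tcp_rot": TCP orientation; "contact_force": force on the tool from outside, world axes, zero at the start; "wrist_torque": the same for the moment, N m; "opening": opening from 0.0 (shut) to 1.0 (fully open); "grasp_force": force on a finger pad.
Only numpy, scipy, OpenCV 4.12 (cv2) and the standard library are available. Lean on these libraries where they do the work, as an engineer would, in place of code of your own. Each camera call takes 0.05 s, during which the arm holds its last target. There are 200 camera calls.

## Task

Lower the bare-metal plate with the four holes over all four brass posts of the blue mounting block until it lies flat on the block. Then stack the green circuit board over the same four posts, its parts facing up, until it lies flat on the metal plate. Set both down rather than letting them drop, leave the black plate where it lies, and let go of everything.

Things in the scene. Friction and masses are not known exactly. Their poses are not given: they have to be found in the camera images.
- stand: Blue mounting block, fixed, long along its x. Origin: centre of its underside, on the table; z up. Block 104 x 40 mm, flat top 26 mm above the table (dark foot 124 x 40 mm, 6 mm high). Four brass posts, 7 mm thick, stand on its top at x = +-38 mm, y = +-14 mm and end 60 mm above the table; the last 8 mm taper to a 2.5 mm tip. Elsewhere: a bench instrument 190 mm tall at x > 0.55 m.
- spacer_center (a point): Bare-metal spacer plate, 110 (x) x 56 (y) x 12 (z) mm, 0.16 kg, loose, flat on the table. The point is its centre, half-way up, 6 mm above its underside; z up. Four 18 mm through holes at x = +-38, y = +-14 mm; either way round fits. Grasp it across its 56 mm width at the middle.
- board_center (a point): Green circuit board, 110 (x) x 56 (y) mm, 0.09 kg, loose, on two black rails under its long edges, parts up. Rail (8) and board (5) make a straight edge 13 mm high; the point is its centre, 6.5 mm above the underside. Four 18 mm through holes at x = +-38, y = +-14 mm; either way round fits. Silver heat sink 24 x 22 mm in the middle, top 26 mm above the underside. Grasp across the 56 mm width.
- black_plate_center (a point): Black plate of the same outline, 110 x 56 x 12 mm, with three 9 mm holes in a row: not wanted, stays where it lies. The point is its centre, 6 mm above its underside. A 36 mm high power brick lies at x 0.48 to 0.55, y -0.09 to 0.02 m; tall equipment stands at x < 0.34, y > 0.3 m and beyond y = 0.47 m.

How it is judged (in metres and radians):
On the way, in this order (a step that is already met when the one before it is completed fails the run):
1. the metal plate lies flat on the block, over all four posts (horizontal distance between spacer_center and stand below 0.01 m and z of spacer_center in the frame of stand between 0.029 and 0.035 m and angle between spacer_center's own z axis and vertical below 0.07 rad and angle between the x axis of spacer_center and the x axis of stand, either way round below 0.3 rad), for 0.2 s.
2. the circuit board lies flat on the metal plate, over all four posts (horizontal distance between board_center and stand below 0.01 m and z of board_center in the frame of stand between 0.0415 and 0.0475 m and angle between board_center's own z axis and vertical below 0.07 rad and angle between the x axis of board_center and the x axis of stand, either way round below 0.3 rad), for 0.2 s.
At the end, for the whole second after the job is handed in: Metal plate flat on the block and board flat on the metal plate, parts up, a post through each of their four holes (each within 10 mm of the block's centre, 3 mm of its height, 4 degrees of level, 17 degrees of the block's long axis, either way round), released and at rest (all of step 1 and all of step 2); the robot touches nothing.
It fails at once if the black plate was moved more than 30 mm (distance of black_plate_center from where it was at the start of the episode above 0.03 m).
It fails at once if the metal plate was dropped (falling freely from more than about 20 mm) (linear speed of spacer above 0.6 m/s and contact force between the fingers and spacer below 0.05 N).
It fails at once if the board was dropped (falling freely from more than about 20 mm) (linear speed of board above 0.6 m/s and contact force between the fingers and board below 0.05 N).
It also fails if it takes over 59 s, if anything falls off the work surface, if the arm or the gripper's body presses on something with over 40 N, if the wrist force passes 120 N, or if a joint passes its speed limit or range.

## Working session

There is one attempt and no reset: what is moved stays moved. The work goes in short steps, Python scripts to look and compute and a tool call to move; the robot and the scene stay as the last step left them, time stands still between calls to the robot, and variables do not carry over. Pictures are saved under pics/ and viewed, at most 11 in all, crops included, and the job is handed in when it is done.

Besides the shell and the picture viewer there is one more tool, called after "Emit:" as name([rows], argument=value, ...), one row to a line, values as JSON. arm_command: Moves the arm, as the interface text tells. Its arguments: {"type":"object","properties":{"deltas":{"type":"array"},"squeeze":{"type":"number"}},"required":["deltas"]}

```bash
mkdir -p pics; python3 - <<'E'
from rig import r, imaging
import cv2
s=r.sense();print(s)
for n in("top","scene"):
    f=imaging.grab_frame(n);cv2.imwrite(f'pics/{n}0.png',cv2.resize(f['image'][:,:,::-1],(800,600),interpolation=cv2.INTER_CUBIC));print(n,f['mtx'].tolist(),f['world_to_cam'].round(4).tolist(),f.keys())
E
```

```text
{'clock': 0.0, 'qpos': array([-1.21740021e+00,  3.53650973e-01,  1.63416512e+00,  7.62973464e-06,
        1.15516798e+00, -2.41177223e-03]), 'qvel': array([ 0.00158768,  0.00063017,  0.00074897,  0.00077886, -0.00187605,
       -0.00250072]), 'joint_efforts': array([ 1.78733728e-03, -6.05249119e+01, -3.42067945e+01,  1.14240804e-04,
        9.32550902e-03, -1.88357788e-06]), 'eef_pos': array([ 217.54524   , -585.40111576,  230.54664579]), 'tcp_rot': array([-3.14020126e+00, -1.03316286e-05,  3.55804797e-01]), 'contact_force': array([-0.83653507,  0.023401  , -0.2090955 ]), 'wrist_torque': array([-0.01666033, -0.00218227, -0.00644458]), 'grasp_force': 0.0, 'opening': 0.9991157423334931}
top [[395.5669726744058, 0.0, 276.22435788031345], [0.0, 395.5669726744058, 211.3671661040531], [0.0, 0.0, 1.0]] [[-0.0139, -0.9995, -0.0284, 137.481], [0.9967, -0.0161, 0.0795, -417.6372], [-0.08, -0.0272, 0.9964, -894.4088], [0.0, 0.0, 0.0, 1.0]] dict_keys(['image', 'mtx', 'world_to_cam'])
scene [[496.1035830798561, 0.0, 276.3593063387082], [0.0, 496.1035830798561, 207.83954494884404], [0.0, 0.0, 1.0]] [[-0.6768, 0.7361, -0.0105, 210.7895], [-0.4136, -0.3685, 0.8325, 184.2674], [0.609, 0.5678, 0.5539, -1343.0285], [0.0, 0.0, 0.0, 1.0]] dict_keys(['image', 'mtx', 'world_to_cam'])
```

View pics/top0.png

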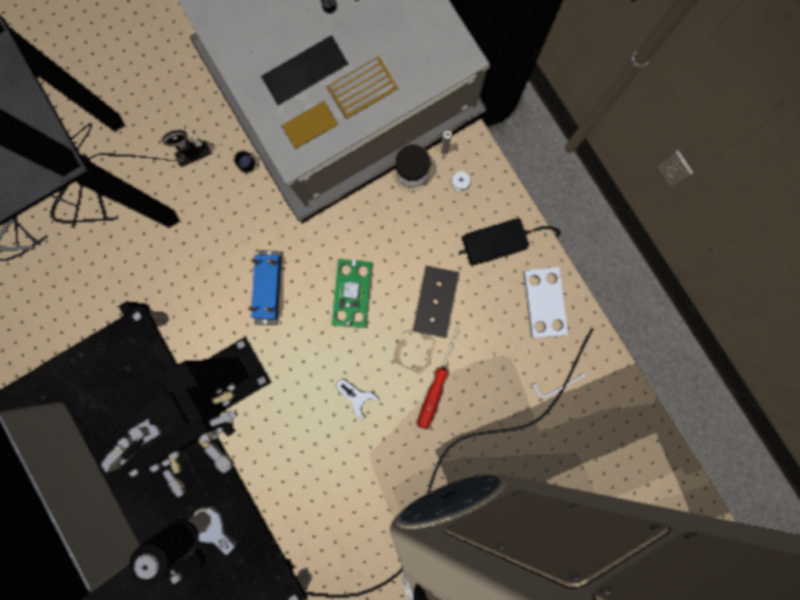

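View pics/scene0.png

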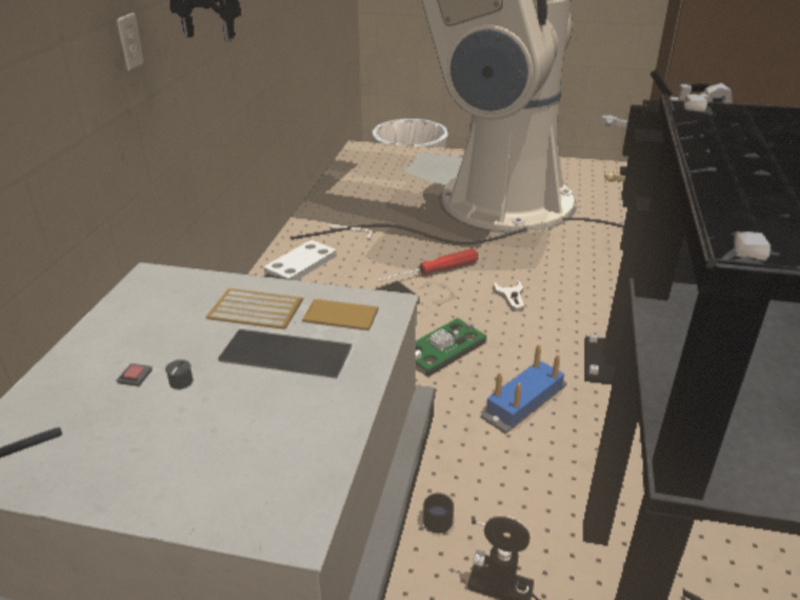

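The top view shows the blue stand at (266,287), board at (352,293), black plate at (437,301) and metal plate at (546,302), in 800-wide pixels. The scene view confirms the layout, with the posts upright. I'll enlarge for a closer reading.

```bash
cat > h.py <<'E'
import numpy as np, cv2
from rig import r, imaging
def p2w(f,uv,z):
    "pixel (u,v) -> world point at height z (mm)"
    W=f['world_to_cam'];d=np.linalg.inv(f['mtx'])@[uv[0],uv[1],1.];d=W[:3,:3].T@(d*[1,-1,-1])
    c=-W[:3,:3].T@W[:3,3];return c+d*(z-c[2])/d[2]
def w2p(f,p):
    q=(f['world_to_cam']@np.r_[p,1.])[:3]*[1,-1,-1];q=f['mtx']@q;return q[:2]/q[2]
E
python3 - <<'E'
from h import *
f=imaging.grab_frame('top');np.save('top.npy',f,allow_pickle=True)
im=f['image'][:,:,::-1]
c=[cv2.resize(im[170:245,x:x+50],(400,600),interpolation=cv2.INTER_CUBIC) for x in (162,357)]
cv2.imwrite('pics/c1.png',np.hstack(c))
c=[cv2.resize(im[170:245,x:x+50],(400,600),interpolation=cv2.INTER_CUBIC) for x in (222,281)]
cv2.imwrite('pics/c2.png',np.hstack(c))
E
```

```text
(no output)
```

View pics/c1.png

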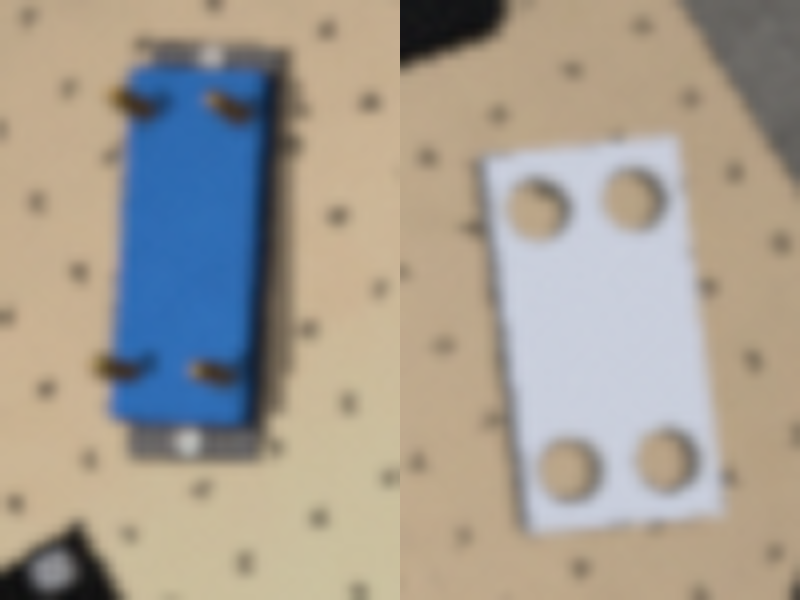

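The crop shows the stand top corners at (133,67), (268,70), (245,425), (112,415) and the post tips near (117,97), (210,98), (98,363), (195,366). The metal plate corners are (84,157), (280,135), (324,513), (128,533) in its own half.

```bash
python3 - <<'E'
from h import *
f=np.load('top.npy',allow_pickle=True).item()
def go(n,px,ox,z):
    P=np.array([p2w(f,(ox+(x+.5)/8-.5,170+(y+.5)/8-.5),z)[:2] for x,y in px]);TL,TR,BR,BL=P
    L=(TL+TR-BL-BR)/2;w=(TL+BL-TR-BR)/2
    print(n,P.mean(0).round(1),'len',np.hypot(*L).round(1),'wid',np.hypot(*w).round(1),'yaw',np.arctan2(L[1],L[0]).round(3))
go('stand',[(133,67),(268,70),(245,425),(112,415)],162,26)
go('posts',[(117,97),(210,98),(195,366),(98,363)],162,60)
go('metal',[(84,157),(280,135),(324,513),(128,533)],357,12)
E
```

```text
stand [448.8 340.8] len 102.1 wid 39.0 yaw -0.058
posts [448.7 341.7] len 74.7 wid 26.6 yaw -0.058
metal [ 416.5 -112.8] len 109.6 wid 56.6 yaw 0.08
```

View pics/c2.png

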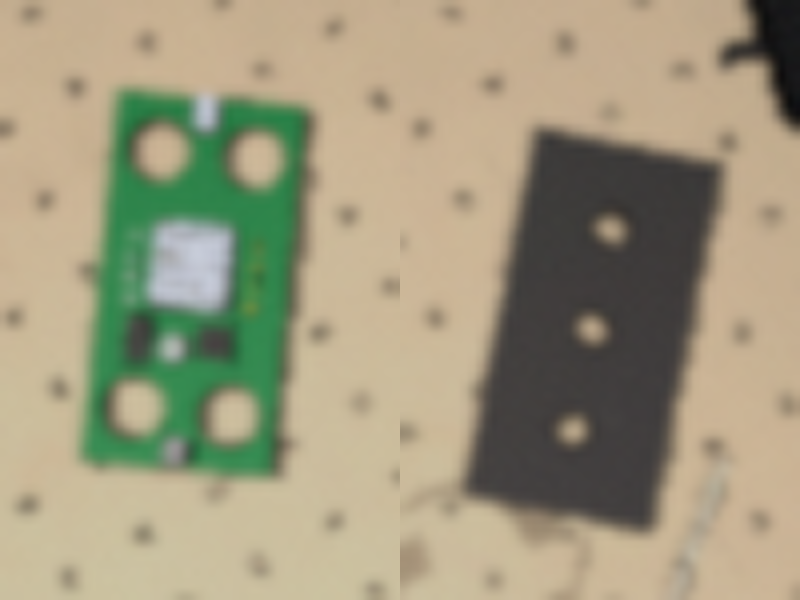

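The board corners are (120,90), (312,107), (280,475), (83,460) in the left half. The black plate is on the right, at crop corners about (535,128) and (722,160).

```bash
cat >> h.py <<'E'
def plan(x,y,z,yaw):
    "deltas from the measured pose: total wz first, then tool tx,ty,tz at the new yaw"
    s=r.sense();p=s['eef_pos'];d=np.array([x,y,z])-p;c,n=np.cos(yaw),np.sin(yaw)
    dy=(yaw-s['tcp_rot'][2]+np.pi)%(2*np.pi)-np.pi
    print('wz',round(-dy,3),'t',np.round([c*d[0]+n*d[1],n*d[0]-c*d[1],-d[2]],1),'rot',s['tcp_rot'].round(3),'q',s['qpos'].round(2))
E
python3 - <<'E'
from h import *
f=np.load('top.npy',allow_pickle=True).item()
P=np.array([p2w(f,(222+(x+.5)/8-.5,170+(y+.5)/8-.5),13)[:2] for x,y in[(120,90),(312,107),(280,475),(83,460)]]);TL,TR,BR,BL=P
L=(TL+TR-BL-BR)/2;w=(TL+BL-TR-BR)/2
print(P.mean(0),np.hypot(*L),np.hypot(*w),np.arctan2(L[1],L[0]))
g=imaging.grab_frame('scene')
for z in (100,200,300,400): print(z,p2w(f,(.7*137,.7*310),z).round(),p2w(f,(.7*250,.7*345),z).round(),p2w(g,(.7*735,.7*262),z).round(),p2w(g,(.7*600,.7*345),z).round())
plan(416.5,-112.8,120,.08)
plan(416.5,-112.8,6,.08)
E
```

```text
[436.50217005 200.65076413] 108.35644338264703 57.033246404085 -0.10098618201136864
100 [407. 513. 100.] [353. 343. 100.] [129. 454. 100.] [413. 411. 100.]
200 [400. 464. 200.] [352. 314. 200.] [313. 499. 200.] [539. 464. 200.]
300 [393. 415. 300.] [351. 286. 300.] [498. 544. 300.] [666. 518. 300.]
400 [385. 366. 400.] [351. 257. 400.] [682. 589. 400.] [793. 572. 400.]
wz 0.276 t [ 236.  -455.4  110.8] rot [-3.141 -0.     0.356] q [-1.22  0.35  1.63  0.    1.16 -0.  ]
wz 0.276 t [ 236.  -455.4  224.8] rot [-3.141 -0.     0.356] q [-1.22  0.35  1.63  0.    1.16 -0.  ]
```

Emit:
arm_command([
  {"wz":0.138,"hand":85},
  {"wz":0.138},
  {"tx":20,"ty":-38,"tz":5},
  {"tx":20,"ty":-38,"tz":5},
  {"tx":20,"ty":-38,"tz":5},
  {"tx":20,"ty":-38,"tz":10},
  {"tx":20,"ty":-38,"tz":10},
  {"tx":20,"ty":-38,"tz":10},
], squeeze=60)

```text
schema error: expected keys hand, tx, ty, tz, wx, wy, wz
```

Emit:
arm_command([
  {"tx":20,"ty":-38,"tz":10},
  {"tx":20,"ty":-38,"tz":10},
  {"tx":19,"ty":-38,"tz":10},
  {"tx":19,"ty":-38,"tz":10},
  {"tx":19,"ty":-38,"tz":10},
  {"tx":19,"ty":-37,"tz":15},
  {},
  {},
])

```text
schema error: expected keys hand, tx, ty, tz, wx, wy, wz
```

```bash
python3 - <<'E'
from h import *
f=imaging.grab_frame('wrist');cv2.imwrite('pics/w1.png',f['image'][:,:,::-1]);np.save('w1.npy',f,allow_pickle=True)
plan(416.5,-112.8,6,.08);s=r.sense();print(s['eef_pos'],s['clock'])
c,n=np.cos(.08),np.sin(.08)
for a,b in((1,1),(1,-1),(-1,-1),(-1,1)):print(w2p(f,(416.5+55*a*c-28*b*n,-112.8+55*a*n+28*b*c,12)).round())
E
```

```text
wz 0.276 t [ 236.  -455.5  225. ] rot [-3.141 -0.     0.356] q [-1.22  0.35  1.63  0.    1.16 -0.  ]
[ 217.64973326 -585.66523947  230.95005361] 0.25
[-322. -458.]
[-228. -423.]
[-209. -213.]
[-292. -240.]
```

View pics/w1.png

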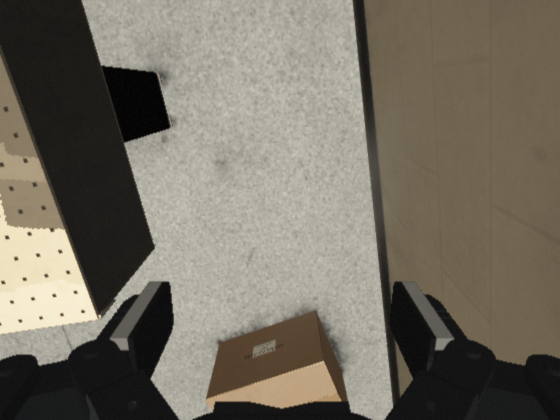

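The moves were refused because every row needs all seven keys. The picture shows only the floor at the start pose, with the fingers at the bottom. Sending the rows again with all keys.

Emit:
arm_command([
  {"hand":85,"tx":0,"ty":0,"tz":0,"wx":0,"wy":0,"wz":0.138},
  {"hand":85,"tx":0,"ty":0,"tz":0,"wx":0,"wy":0,"wz":0.138},
  {"hand":85,"tx":20,"ty":-38,"tz":5,"wx":0,"wy":0,"wz":0},
  {"hand":85,"tx":20,"ty":-38,"tz":5,"wx":0,"wy":0,"wz":0},
  {"hand":85,"tx":20,"ty":-38,"tz":5,"wx":0,"wy":0,"wz":0},
  {"hand":85,"tx":20,"ty":-38,"tz":10,"wx":0,"wy":0,"wz":0},
  {"hand":85,"tx":20,"ty":-38,"tz":10,"wx":0,"wy":0,"wz":0},
  {"hand":85,"tx":20,"ty":-38,"tz":10,"wx":0,"wy":0,"wz":0},
], squeeze=60)

```text
clock: 1.25
eef_pos: [319.6, -347.8, 186.1]
tcp_rot: [3.141, -0.0, 0.079]
contact_force: [0.9, 0.1, -0.8]
opening: 0.996
grasp_force: 0.0
```

Emit:
arm_command([
  {"hand":85,"tx":20,"ty":-38,"tz":10,"wx":0,"wy":0,"wz":0},
  {"hand":85,"tx":20,"ty":-38,"tz":10,"wx":0,"wy":0,"wz":0},
  {"hand":85,"tx":19,"ty":-38,"tz":10,"wx":0,"wy":0,"wz":0},
  {"hand":85,"tx":19,"ty":-38,"tz":10,"wx":0,"wy":0,"wz":0},
  {"hand":85,"tx":19,"ty":-38,"tz":10,"wx":0,"wy":0,"wz":0},
  {"hand":85,"tx":19,"ty":-37,"tz":15,"wx":0,"wy":0,"wz":0},
  {"hand":85,"tx":0,"ty":0,"tz":0,"wx":0,"wy":0,"wz":0},
  {"hand":85,"tx":0,"ty":0,"tz":0,"wx":0,"wy":0,"wz":0},
])

```text
clock: 2.25
eef_pos: [416.7, -113.7, 121.4]
tcp_rot: [3.141, 0.0, 0.081]
contact_force: [0.1, -0.0, -0.8]
opening: 0.99
grasp_force: 0.0
```

```bash
python3 - <<'E'
from h import *
f=imaging.grab_frame('wrist');cv2.imwrite('pics/w2.png',f['image'][:,:,::-1]);np.save('w1.npy',f,allow_pickle=True)
plan(416.5,-112.8,6,.08);s=r.sense();print(s['eef_pos'],s['clock'])
c,n=np.cos(.08),np.sin(.08)
for a,b in((1,1),(1,-1),(-1,-1),(-1,1)):print(w2p(f,(416.5+55*a*c-28*b*n,-112.8+55*a*n+28*b*c,12)).round())
E
```

```text
wz -0.0 t [-1.000e-01 -1.300e+00  1.156e+02] rot [ 3.141 -0.     0.08 ] q [-0.27  0.21  2.13 -0.    0.8   1.22]
[ 416.68263487 -114.08732764  121.55241176] 2.3
[237. 128.]
[323. 128.]
[318. 279.]
[242. 278.]
```

View pics/w2.png

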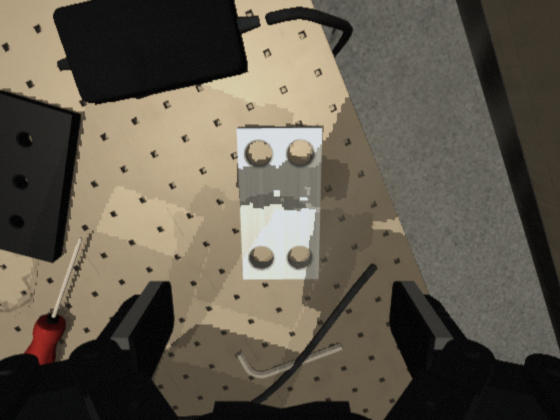

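The wrist view matches the prediction within a pixel: plate corners at (237,127), (322,127), (318,279), (243,279). Descending to grasp.

Emit:
arm_command([
  {"hand":85,"tx":0,"ty":-1.3,"tz":35,"wx":0,"wy":0,"wz":0},
  {"hand":85,"tx":0,"ty":0,"tz":35,"wx":0,"wy":0,"wz":0},
  {"hand":85,"tx":0,"ty":0,"tz":30,"wx":0,"wy":0,"wz":0},
  {"hand":85,"tx":0,"ty":0,"tz":15,"wx":0,"wy":0,"wz":0},
  {"hand":85,"tx":0,"ty":0,"tz":9,"wx":0,"wy":0,"wz":0},
  {"hand":85,"tx":0,"ty":0,"tz":0,"wx":0,"wy":0,"wz":0},
  {"hand":30,"tx":0,"ty":0,"tz":0,"wx":0,"wy":0,"wz":0},
  {"hand":30,"tx":0,"ty":0,"tz":0,"wx":0,"wy":0,"wz":0},
])

```text
clock: 3.3
eef_pos: [417.2, -112.4, -1.8]
tcp_rot: [3.141, -0.001, 0.08]
contact_force: [-2.8, 0.7, 19.6]
opening: 0.643
grasp_force: 58.7
```

Emit:
arm_command([
  {"hand":30,"tx":0,"ty":0,"tz":0,"wx":0,"wy":0,"wz":0},
  {"hand":30,"tx":0,"ty":0,"tz":0,"wx":0,"wy":0,"wz":0},
  {"hand":30,"tx":0,"ty":0,"tz":0,"wx":0,"wy":0,"wz":0},
  {"hand":30,"tx":0,"ty":0,"tz":0,"wx":0,"wy":0,"wz":0},
])

```text
clock: 3.8
eef_pos: [417.1, -112.4, -1.7]
tcp_rot: [3.141, -0.001, 0.08]
contact_force: [-2.8, 0.5, 11.8]
opening: 0.641
grasp_force: 61.3
```

Emit:
arm_command([
  {"hand":30,"tx":0,"ty":0,"tz":-8,"wx":0,"wy":0,"wz":0},
  {"hand":30,"tx":0,"ty":0,"tz":-22,"wx":0,"wy":0,"wz":0},
  {"hand":30,"tx":0,"ty":0,"tz":-30,"wx":0,"wy":0,"wz":0},
  {"hand":30,"tx":0,"ty":0,"tz":-30,"wx":0,"wy":0,"wz":0.069},
  {"hand":30,"tx":0,"ty":0,"tz":-30,"wx":0,"wy":0,"wz":0.069},
  {"hand":30,"tx":0.5,"ty":-20,"tz":0,"wx":0,"wy":0,"wz":0},
  {"hand":30,"tx":0.5,"ty":-38,"tz":0,"wx":0,"wy":0,"wz":0},
  {"hand":30,"tx":0.5,"ty":-38,"tz":0,"wx":0,"wy":0,"wz":0},
])

```text
clock: 4.8
eef_pos: [423.7, -15.5, 118.0]
tcp_rot: [-3.142, -0.001, -0.059]
contact_force: [1.0, -0.0, -1.9]
opening: 0.634
grasp_force: 64.7
```

Emit:
arm_command([
  {"hand":30,"tx":0.5,"ty":-38,"tz":0,"wx":0,"wy":0,"wz":0},
  {"hand":30,"tx":0.5,"ty":-38,"tz":0,"wx":0,"wy":0,"wz":0},
  {"hand":30,"tx":0.5,"ty":-38,"tz":0,"wx":0,"wy":0,"wz":0},
  {"hand":30,"tx":0.5,"ty":-38,"tz":0,"wx":0,"wy":0,"wz":0},
  {"hand":30,"tx":0.5,"ty":-38,"tz":0,"wx":0,"wy":0,"wz":0},
  {"hand":30,"tx":0.5,"ty":-38,"tz":0,"wx":0,"wy":0,"wz":0},
  {"hand":30,"tx":0.5,"ty":-38,"tz":0,"wx":0,"wy":0,"wz":0},
  {"hand":30,"tx":0.5,"ty":-38,"tz":0,"wx":0,"wy":0,"wz":0},
])

```text
clock: 5.8
eef_pos: [445.1, 288.1, 117.8]
tcp_rot: [-3.141, -0.0, -0.058]
contact_force: [0.7, -0.3, -1.6]
opening: 0.634
grasp_force: 64.7
```

Emit:
arm_command([
  {"hand":30,"tx":0,"ty":-38,"tz":0,"wx":0,"wy":0,"wz":0},
  {"hand":30,"tx":0,"ty":-17,"tz":0,"wx":0,"wy":0,"wz":0},
  {"hand":30,"tx":0,"ty":0,"tz":0,"wx":0,"wy":0,"wz":0},
  {"hand":30,"tx":0,"ty":0,"tz":0,"wx":0,"wy":0,"wz":0},
])

```text
clock: 6.3
eef_pos: [448.1, 340.5, 117.2]
tcp_rot: [3.141, 0.001, -0.058]
contact_force: [-0.1, -0.3, -1.1]
opening: 0.636
grasp_force: 64.7
```

```bash
python3 - <<'E'
from h import *
f=imaging.grab_frame('top');g=imaging.grab_frame('wrist')
im=np.hstack([cv2.resize(f['image'][160:260,140:215],(450,600),interpolation=cv2.INTER_CUBIC),cv2.resize(g['image'],(350,262)).repeat(1,0)if 0 else np.vstack([cv2.resize(g['image'],(350,262)),np.zeros((338,350,3),np.uint8)])])
cv2.imwrite('pics/p1.png',im[:,:,::-1])
plan(449.4,341.2,70,-.058)
E
```

```text
wz -0.001 t [ 1.  -0.8 47.3] rot [ 3.141  0.    -0.059] q [ 0.65  0.39  1.86 -0.    0.88  2.28]
```

View pics/p1.png

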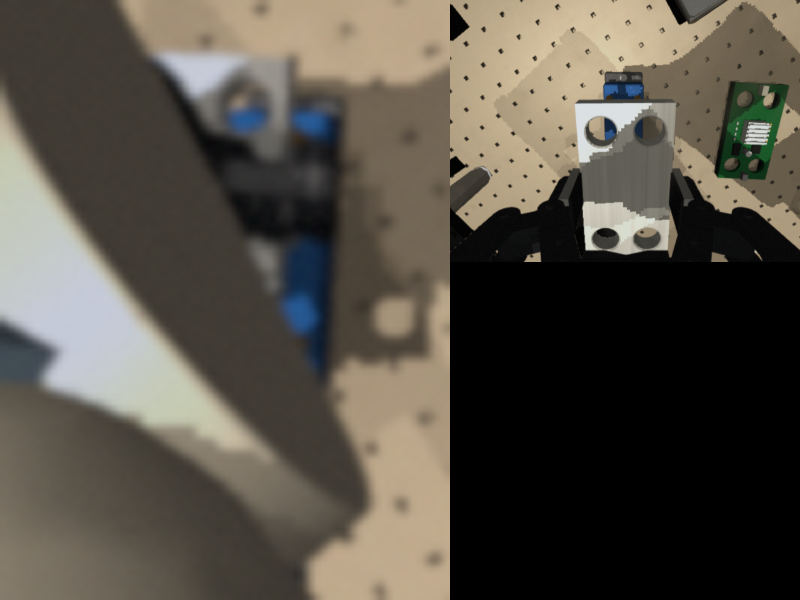

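The plate is held level above the stand, with blue visible through the front holes at (600,130) and (650,130). Lowering it with force checks.

Emit:
arm_command([
  {"hand":30,"tx":1,"ty":-0.8,"tz":15,"wx":0,"wy":0,"wz":0},
  {"hand":30,"tx":0,"ty":0,"tz":20,"wx":0,"wy":0,"wz":0},
  {"hand":30,"tx":0,"ty":0,"tz":12,"wx":0,"wy":0,"wz":0},
  {"hand":30,"tx":0,"ty":0,"tz":4,"wx":0,"wy":0,"wz":0},
  {"hand":30,"tx":0,"ty":0,"tz":4,"wx":0,"wy":0,"wz":0},
  {"hand":30,"tx":0,"ty":0,"tz":4,"wx":0,"wy":0,"wz":0},
  {"hand":30,"tx":0,"ty":0,"tz":0,"wx":0,"wy":0,"wz":0},
])

```text
clock: 7.28
eef_pos: [449.6, 342.5, 58.3]
tcp_rot: [-3.142, -0.0, -0.058]
contact_force: [0.9, 0.4, -0.8]
opening: 0.638
grasp_force: 64.7
```

```bash
python3 - <<'E'
from h import *
f=imaging.grab_frame('wrist');cv2.imwrite('pics/p2.png',cv2.resize(f['image'][:,:,::-1][130:420,130:430],(800,600)[:0] or (620,600),interpolation=cv2.INTER_CUBIC))
plan(449.4,341.2,24.3,-.058)
E
```

```text
wz -0.0 t [-0.2  1.3 34.1] rot [-3.141 -0.    -0.058] q [0.65 0.48 1.89 0.   0.77 2.28]
```

View pics/p2.png

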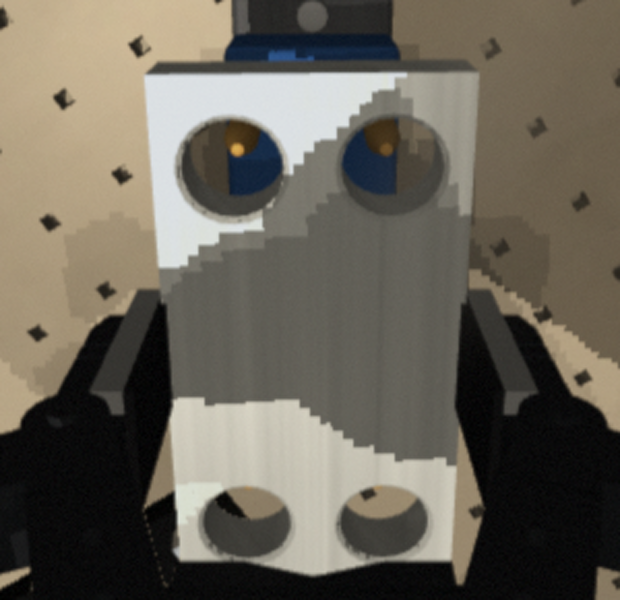

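Both far post tips, at (237,150) and (386,150), show inside their holes, which are centred at (230,166) and (393,166). Laterally it is centred. I'll check the lengthwise offset by projection.

```bash
python3 - <<'E'
from h import *
f=imaging.grab_frame('wrist')
def q(x,y,z): return p2w(f,(130+x*300/620,130+y*290/600),z).round(1)
print('tips',q(237,150,60),q(386,150,60),'holes',q(230,166,72),q(393,166,72), 'near',q(247,521,72),q(383,521,72),'corners',q(147,73,72),q(478,73,72))
E
```

```text
tips [487.4 354.8  60. ] [485.8 326.8  60. ] holes [488.1 354.9  72. ] [486.4 326.6  72. ] near [412.4 358.3  72. ] [410.8 330.7  72. ] corners [505.1 367.3  72. ] [501.9 312.   72. ]
```

The holes sit within 1 mm of the posts. Lowering the rest.

Emit:
arm_command([
  {"hand":30,"tx":-0.6,"ty":0,"tz":6,"wx":0,"wy":0,"wz":0},
  {"hand":30,"tx":0,"ty":0,"tz":7,"wx":0,"wy":0,"wz":0},
  {"hand":30,"tx":0,"ty":0,"tz":7,"wx":0,"wy":0,"wz":0},
  {"hand":30,"tx":0,"ty":0,"tz":6,"wx":0,"wy":0,"wz":0},
  {"hand":30,"tx":0,"ty":0,"tz":3,"wx":0,"wy":0,"wz":0},
  {"hand":30,"tx":0,"ty":0,"tz":2,"wx":0,"wy":0,"wz":0},
  {"hand":30,"tx":0,"ty":0,"tz":2,"wx":0,"wy":0,"wz":0},
  {"hand":30,"tx":0,"ty":0,"tz":0,"wx":0,"wy":0,"wz":0},
])

```text
clock: 8.38
eef_pos: [449.0, 342.5, 25.3]
tcp_rot: [-3.142, -0.0, -0.058]
contact_force: [-0.9, 0.8, -1.5]
opening: 0.638
grasp_force: 64.7
```

Emit:
arm_command([
  {"hand":30,"tx":0,"ty":0,"tz":1,"wx":0,"wy":0,"wz":0},
  {"hand":30,"tx":0,"ty":0,"tz":0.5,"wx":0,"wy":0,"wz":0},
  {"hand":30,"tx":0,"ty":0,"tz":0,"wx":0,"wy":0,"wz":0},
  {"hand":30,"tx":0,"ty":0,"tz":0,"wx":0,"wy":0,"wz":0},
])

```text
clock: 8.88
eef_pos: [449.1, 342.6, 24.4]
tcp_rot: [-3.141, -0.0, -0.058]
contact_force: [-1.1, -1.8, 6.5]
opening: 0.637
grasp_force: 65.6
```

Seated, with 6.5 N of contact. Releasing and moving to the board.

Emit:
arm_command([
  {"hand":70,"tx":0,"ty":0,"tz":0,"wx":0,"wy":0,"wz":0},
  {"hand":80,"tx":0,"ty":0,"tz":0,"wx":0,"wy":0,"wz":0},
  {"hand":80,"tx":0,"ty":0,"tz":0,"wx":0,"wy":0,"wz":0},
  {"hand":80,"tx":0,"ty":0,"tz":-10,"wx":0,"wy":0,"wz":0},
  {"hand":80,"tx":0,"ty":0,"tz":-30,"wx":0,"wy":0,"wz":0},
  {"hand":85,"tx":0,"ty":0,"tz":-45,"wx":0,"wy":0,"wz":0},
  {"hand":85,"tx":0,"ty":20,"tz":-20,"wx":0,"wy":0,"wz":0.043},
  {"hand":85,"tx":0,"ty":35,"tz":0,"wx":0,"wy":0,"wz":0},
])

```text
clock: 9.88
eef_pos: [445.8, 288.7, 131.5]
tcp_rot: [-3.138, -0.004, -0.101]
contact_force: [0.4, -0.1, -0.2]
opening: 0.995
grasp_force: 0.0
```

Emit:
arm_command([
  {"hand":85,"tx":0,"ty":35,"tz":0,"wx":0,"wy":0,"wz":0},
  {"hand":85,"tx":0,"ty":35,"tz":0,"wx":0,"wy":0,"wz":0},
  {"hand":85,"tx":0,"ty":16,"tz":0,"wx":0,"wy":0,"wz":0},
  {"hand":85,"tx":0,"ty":0,"tz":0,"wx":0,"wy":0,"wz":0},
  {"hand":85,"tx":0,"ty":0,"tz":0,"wx":0,"wy":0,"wz":0},
])

```text
clock: 10.5
eef_pos: [436.2, 203.0, 129.1]
tcp_rot: [-3.141, -0.001, -0.101]
contact_force: [-0.5, 0.8, 1.1]
opening: 0.995
grasp_force: 0.0
```

```bash
python3 - <<'E'
from h import *
f=imaging.grab_frame('wrist');np.save('w3.npy',f,allow_pickle=True)
cv2.imwrite('pics/w3.png',cv2.resize(f['image'][:,:,::-1],(800,600),interpolation=cv2.INTER_CUBIC))
plan(436.5,200.7,-1.7,-.101);print(r.sense()['eef_pos'])
def corners(x,y,yaw,z):
    c,n=np.cos(yaw),np.sin(yaw)
    return [(w2p(f,(x+55*a*c-28*b*n,y+55*a*n+28*b*c,z))*800/560).round() for a,b in((1,1),(1,-1),(-1,-1),(-1,1))]
print(corners(436.5,200.7,-.101,13)); print(corners(448.8,341.7,-.058,38))
E
```

```text
wz 0.0 t [  0.7   2.4 130.7] rot [-3.141e+00 -1.000e-03 -1.010e-01] q [0.43 0.26 2.03 0.   0.85 2.1 ]
[436.07764589 203.11185701 128.96094687]
[array([348., 180.]), array([467., 180.]), array([459., 391.]), array([354., 391.])]
[array([  5., 193.]), array([136., 187.]), array([179., 416.]), array([ 65., 420.])]
```

View pics/w3.png

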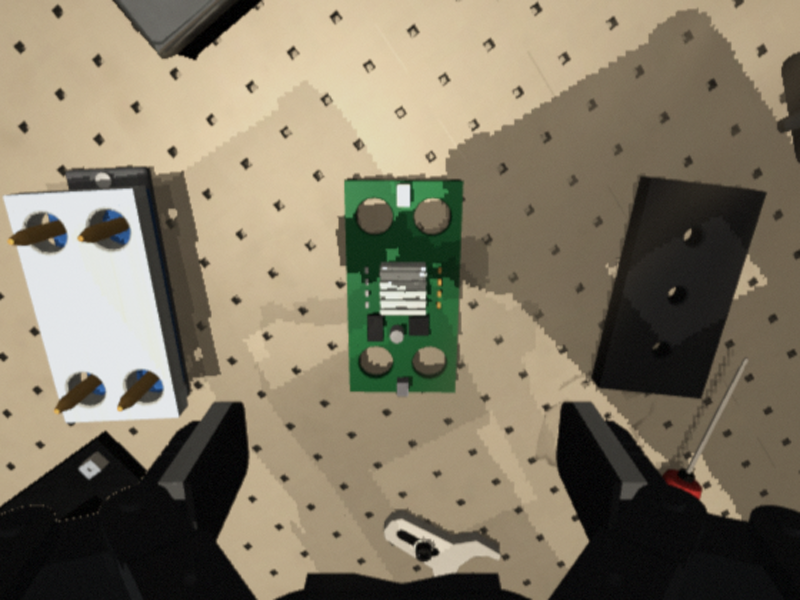

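The plate sits on the stand with all four posts through its holes. The board corners are (345,180), (463,180), (455,391), (349,392), about 2 mm to +y of the estimate, which is almost directly under the tool. Descending to grasp.

Emit:
arm_command([
  {"hand":85,"tx":0.4,"ty":0.5,"tz":40,"wx":0,"wy":0,"wz":0},
  {"hand":85,"tx":0,"ty":0,"tz":35,"wx":0,"wy":0,"wz":0},
  {"hand":85,"tx":0,"ty":0,"tz":30,"wx":0,"wy":0,"wz":0},
  {"hand":85,"tx":0,"ty":0,"tz":16,"wx":0,"wy":0,"wz":0},
  {"hand":85,"tx":0,"ty":0,"tz":8.5,"wx":0,"wy":0,"wz":0},
  {"hand":85,"tx":0,"ty":0,"tz":0,"wx":0,"wy":0,"wz":0},
  {"hand":30,"tx":0,"ty":0,"tz":0,"wx":0,"wy":0,"wz":0},
  {"hand":30,"tx":0,"ty":0,"tz":0,"wx":0,"wy":0,"wz":0},
])

```text
clock: 11.55
eef_pos: [436.6, 201.9, 0.4]
tcp_rot: [-3.141, -0.001, -0.101]
contact_force: [-3.0, -0.8, 19.5]
opening: 0.637
grasp_force: 58.9
```

Emit:
arm_command([
  {"hand":30,"tx":0,"ty":0,"tz":0,"wx":0,"wy":0,"wz":0},
  {"hand":30,"tx":0,"ty":0,"tz":0,"wx":0,"wy":0,"wz":0},
  {"hand":30,"tx":0,"ty":0,"tz":0,"wx":0,"wy":0,"wz":0},
])

```text
clock: 11.92
eef_pos: [436.6, 201.9, 0.5]
tcp_rot: [-3.141, -0.001, -0.101]
contact_force: [-1.6, -0.1, 10.2]
opening: 0.64
grasp_force: 61.8
```

Emit:
arm_command([
  {"hand":30,"tx":0,"ty":0,"tz":-8,"wx":0,"wy":0,"wz":0},
  {"hand":30,"tx":0,"ty":0,"tz":-22,"wx":0,"wy":0,"wz":0},
  {"hand":30,"tx":0,"ty":0,"tz":-35,"wx":0,"wy":0,"wz":0},
  {"hand":30,"tx":0,"ty":0,"tz":-35,"wx":0,"wy":0,"wz":-0.043},
  {"hand":30,"tx":0,"ty":-21,"tz":0,"wx":0,"wy":0,"wz":0},
  {"hand":30,"tx":1,"ty":-35,"tz":0,"wx":0,"wy":0,"wz":0},
  {"hand":30,"tx":1,"ty":-35,"tz":0,"wx":0,"wy":0,"wz":0},
  {"hand":30,"tx":1,"ty":-35,"tz":0,"wx":0,"wy":0,"wz":0},
])

```text
clock: 12.92
eef_pos: [446.3, 328.3, 100.1]
tcp_rot: [-3.141, -0.001, -0.058]
contact_force: [0.3, 0.3, -1.0]
opening: 0.637
grasp_force: 64.2
```

Emit:
arm_command([
  {"hand":30,"tx":1,"ty":-15,"tz":0,"wx":0,"wy":0,"wz":0},
  {"hand":30,"tx":0,"ty":0,"tz":15,"wx":0,"wy":0,"wz":0},
  {"hand":30,"tx":0,"ty":0,"tz":15,"wx":0,"wy":0,"wz":0},
  {"hand":30,"tx":0,"ty":0,"tz":8,"wx":0,"wy":0,"wz":0},
  {"hand":30,"tx":0,"ty":0,"tz":0,"wx":0,"wy":0,"wz":0},
  {"hand":30,"tx":0,"ty":0,"tz":0,"wx":0,"wy":0,"wz":0},
])

```text
clock: 13.68
eef_pos: [448.4, 341.9, 61.4]
tcp_rot: [-3.141, -0.0, -0.059]
contact_force: [0.9, 0.6, -0.7]
opening: 0.629
grasp_force: 64.2
```

```bash
python3 - <<'E'
from h import *
f=imaging.grab_frame('wrist');np.save('w4.npy',f,allow_pickle=True)
cv2.imwrite('pics/p4.png',cv2.resize(f['image'][:,:,::-1][130:420,130:430],(620,600),interpolation=cv2.INTER_CUBIC))
plan(448.7,342.7,38.5,-.058)
E
```

```text
wz -0.0 t [ 0.2 -0.6 23.1] rot [-3.141 -0.    -0.058] q [ 0.65  0.48  1.89 -0.    0.77  2.28]
```

View pics/p4.png

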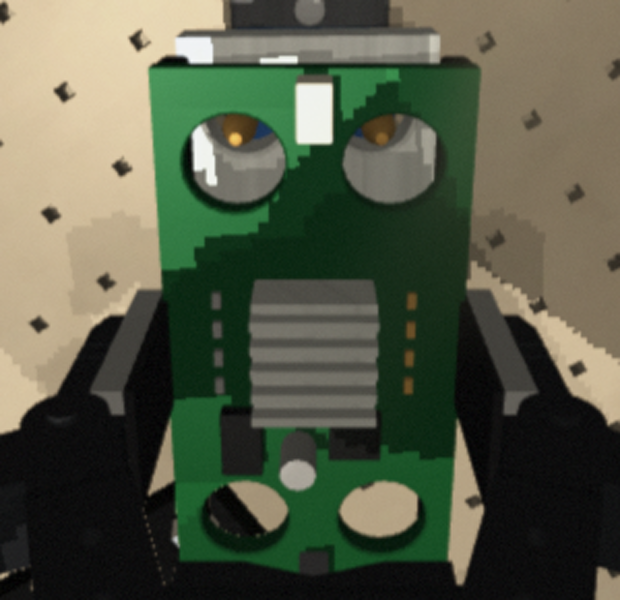

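The tips are at (235,138) and (381,138), and the far holes are centred near (235,158) and (391,158). Checking the offset.

```bash
python3 - <<'E'
from h import *
f=np.load('w4.npy',allow_pickle=True).item()
def q(x,y,z): return p2w(f,(130+x*300/620,130+y*290/600),z)
t=[q(235,138,60),q(381,138,60)];h=[q(235,158,74),q(391,158,74)];c=[q(151,67,74),q(479,67,74)];
print(*t,*h,*c);print((np.mean(t,0)-np.mean(h,0)).round(1),(np.mean(t,0)-np.mean(c,0)).round(1))
E
```

```text
[487.64894571 354.73691347  60.        ] [486.02104194 326.82284824  60.        ] [487.89942153 353.39366917  74.        ] [486.31536482 326.23961876  74.        ] [504.65667716 366.07054888  74.        ] [501.45019897 311.03168815  74.        ]
[ -0.3   1.  -14. ] [-16.2   2.2 -14. ]
```

Emit:
arm_command([
  {"hand":30,"tx":0,"ty":-1,"tz":3,"wx":0,"wy":0,"wz":0},
  {"hand":30,"tx":0,"ty":0,"tz":5,"wx":0,"wy":0,"wz":0},
  {"hand":30,"tx":0,"ty":0,"tz":5,"wx":0,"wy":0,"wz":0},
  {"hand":30,"tx":0,"ty":0,"tz":4,"wx":0,"wy":0,"wz":0},
  {"hand":30,"tx":0,"ty":0,"tz":2.5,"wx":0,"wy":0,"wz":0},
  {"hand":30,"tx":0,"ty":0,"tz":1.5,"wx":0,"wy":0,"wz":0},
  {"hand":30,"tx":0,"ty":0,"tz":1,"wx":0,"wy":0,"wz":0},
  {"hand":30,"tx":0,"ty":0,"tz":0,"wx":0,"wy":0,"wz":0},
])

```text
clock: 14.72
eef_pos: [448.2, 343.1, 39.3]
tcp_rot: [-3.142, -0.0, -0.058]
contact_force: [0.1, 0.3, -0.8]
opening: 0.634
grasp_force: 64.2
```

Emit:
arm_command([
  {"hand":30,"tx":0,"ty":0,"tz":0.8,"wx":0,"wy":0,"wz":0},
  {"hand":30,"tx":0,"ty":0,"tz":0.6,"wx":0,"wy":0,"wz":0},
  {"hand":30,"tx":0,"ty":0,"tz":0,"wx":0,"wy":0,"wz":0},
  {"hand":30,"tx":0,"ty":0,"tz":0,"wx":0,"wy":0,"wz":0},
])

```text
clock: 15.22
eef_pos: [448.3, 343.2, 38.6]
tcp_rot: [-3.141, -0.0, -0.058]
contact_force: [-0.8, -2.4, 8.0]
opening: 0.633
grasp_force: 65.0
```

Seated, with 8 N at the expected height. Releasing and retreating.

Emit:
arm_command([
  {"hand":70,"tx":0,"ty":0,"tz":0,"wx":0,"wy":0,"wz":0},
  {"hand":80,"tx":0,"ty":0,"tz":0,"wx":0,"wy":0,"wz":0},
  {"hand":80,"tx":0,"ty":0,"tz":0,"wx":0,"wy":0,"wz":0},
  {"hand":80,"tx":0,"ty":0,"tz":-10,"wx":0,"wy":0,"wz":0},
  {"hand":80,"tx":0,"ty":0,"tz":-30,"wx":0,"wy":0,"wz":0},
  {"hand":85,"tx":0,"ty":0,"tz":-45,"wx":0,"wy":0,"wz":0},
  {"hand":85,"tx":0,"ty":20,"tz":-10,"wx":0,"wy":0,"wz":0},
  {"hand":85,"tx":0,"ty":40,"tz":0,"wx":0,"wy":0,"wz":0},
])

```text
clock: 16.23
eef_pos: [445.3, 283.3, 134.2]
tcp_rot: [-3.14, -0.002, -0.057]
contact_force: [0.2, -0.7, -0.1]
opening: 0.999
grasp_force: 0.0
```

Emit:
arm_command([
  {"hand":85,"tx":0,"ty":40,"tz":0,"wx":0,"wy":0,"wz":0},
  {"hand":85,"tx":0,"ty":30,"tz":0,"wx":0,"wy":0,"wz":0},
  {"hand":85,"tx":0,"ty":0,"tz":0,"wx":0,"wy":0,"wz":0},
  {"hand":85,"tx":0,"ty":0,"tz":0,"wx":0,"wy":0,"wz":0},
])

```text
clock: 16.73
eef_pos: [440.8, 213.4, 133.0]
tcp_rot: [-3.141, -0.0, -0.059]
contact_force: [0.4, -0.2, 1.0]
opening: 0.995
grasp_force: 0.0
```

```bash
python3 - <<'E'
from h import *
f=imaging.grab_frame('wrist');g=imaging.grab_frame('scene')
u,v=w2p(g,(449,342,40)).astype(int)
im=np.hstack([cv2.resize(f['image'][100:310,0:140],(400,600),interpolation=cv2.INTER_CUBIC),cv2.resize(g['image'][v-60:v+60,u-40:u+40],(400,600),interpolation=cv2.INTER_CUBIC)])
cv2.imwrite('pics/end.png',im[:,:,::-1])
E
```

```text
(no output)
```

View pics/end.png

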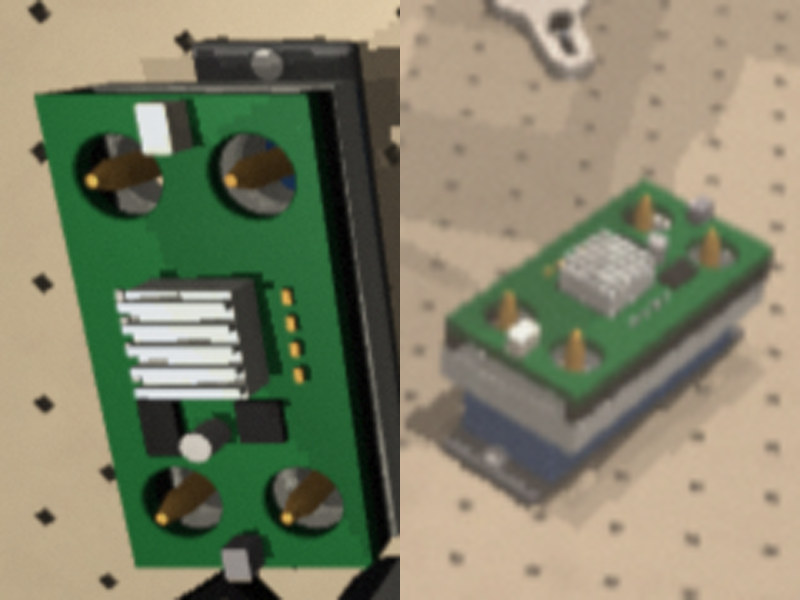

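Both views show the board flat on the plate, parts up, with a post through each of its four holes. Handing in.

```bash
python3 -c "
from rig import r
print(r.sign_off())"
```

```text
the job is handed in; nothing more can be done
None
```

The metal plate and then the circuit board (parts up) are stacked flat over all four posts and released, the black plate was left alone, and the job was handed in at about 17 s; the hand-in returned no verdict.

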